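# Reassemble four tee-head gas cocks

## Robot

A 6-joint arm with a two-finger parallel gripper is mounted at the origin on a cart in front of the work surface, level with it; the furniture and walls round the work are solid. World frame = base frame: x ahead of the robot, y to its left, z up, the work surface at z = 0. Lengths are in m, angles in rad, forces in N, time in s.
With the tool pointing down it reaches from about 0.3 to 0.775 m from the base axis. Payload 14.6 kg.
Tool frame: the origin (TCP) lies between the finger pads; the fingertips stand ctrl.tip_extent ahead of it and the grasp point (between the pads) lies 3 mm ahead of it (ctrl.tip_extent is the distance from the TCP to the fingertips, in m); z points along the fingers, y is the line along which they close (so a half turn about z gives the same grasp; the last joint's range is limited). The gripper opens to 94 mm and grips with 3 to 60 N. Pads are 16 mm wide; open, the fingers measure 119 mm over their backs; the gripper's body (75 mm by 177 mm) begins 78 mm behind the grasp point.
Start: joints at [1.186, 0.3, 1.521, -0, 1.321, -0.067], TCP at [0.172, 0.522, 0.227] pointing down, gripper open.
Joint ranges: [-3.03, 3.03], [-0.79, 2.21], [0.23, 2.52], [-1.04, 4.18], [0, 3.07], [-2.55, 2.55]. Speed limits (rad/s): [2.22, 2.22, 2.57, 3.14, 3.14, 3.14].

## Interface

Orientations are given as [roll, pitch, yaw] about the fixed x, y, z axes, in that order (R = Rz(yaw) Ry(pitch) Rx(roll)).
In Python, from station import ctrl, eyes gives the robot as it stands. The module is installed in compiled form; this text tells all that it offers.
- The arm moves only by the tool hand_motion, called as name(argument=value, ...) on one line, values as JSON. Schema: {"type":"object","properties":{"plan":{"type":"array","items":{"type":"array","prefixItems":[{"type":"array","items":{"type":"number"},"minItems":3,"maxItems":3},{"type":"array","items":{"type":"number"},"minItems":3,"maxItems":3}],"minItems":2,"maxItems":2},"minItems":1,"maxItems":10},"jaw":{"type":"number"},"grip_force":{"type":"number"},"only":{"type":"string"},"quiet":{"type":"boolean"},"lines":{"type":"string"}},"required":["plan"],"additionalProperties":false}. plan is a list of rows, 1 to 10 of them, each written [[dx, dy, dz], [rx, ry, rz]]: dx, dy, dz in fractions of the full range, 1 being 500 mm, then a rotation vector rx, ry, rz in fractions of the full range, 1 being 360 degrees; each row shifts and turns the commanded pose from where the row before left it, along the tool's axes as they then stand; what a row does not reach is not made up. A row lasts 1/10 s, in which the tool goes at most 0.05 m and 0.15 rad, less where a joint would pass 70% of its speed; a pose out of reach is approached as far as the arm can. jaw is the finger opening in m, set as the call begins (left out keeps the last). The fingers move at their own pace and stop on an object; grip_force is the grip in N (left out, the last holds). Time passes only in rows, so rows that do not move let the fingers close. The tool returns the time, the measured TCP pose, the force, the opening and the grip force at its end. only (a regular expression) keeps the lines of the reply that match it, lines (a string "A,B") keeps lines A to B, and quiet returns only ok. A shift or turn number past 1, either way, is cut back to 1. Input that does not fit is refused with a message, and nothing moves.
- ctrl.get_obs(): the state, without advancing time (a new reading comes with each control period).
- eyes.camera(name): name is "side" or "top" or "wrist"; returns a dict with "pixels" (420x560x3 uint8, blue, green, red), "fx", "fy", "cx", "cy" (pixels), "extrinsics" (4x4, takes a point from camera to world coordinates). Camera axes: x right, y up, looking along -z (the intrinsics and any distortion apply to the point x, -y, -z); pixel columns grow to the right and rows downward; lengths in m; the calibration is good to about 2 mm. A picture is of the moment at which its call begins. There is no depth.
- ctrl.hand_in(): hands the job in; it is judged then, once.
The state is a dict: "time_s": time; "qpos": joint angles; "joint_vel": joint speeds; "tau": joint torques, N m; "ee_pos": TCP position; "eef_rot": TCP orientation; "force": force on the tool from outside, world axes, zero at the start; "moment": the same for the moment, N m; "grip_width": finger opening in m; "grip_force": force on a finger pad.
Only numpy, scipy, OpenCV 4.12 (cv2) and the standard library are available. Lean on these libraries where they do the work, as an engineer would, in place of code of your own. Each camera call takes 0.05 s, during which the arm holds its last target. There are 200 camera calls.

## Task

These four gas cocks have been stripped and cleaned. Put each tapered brass plug back into the iron body whose bore it fits, lowering it in without dropping or knocking it over, until it is fully home with its collar flat on the rim. Leave every cock open, with the tee head in line with the two pipe ends.

Things in the scene. Friction and masses are not known exactly. Their poses are not given: they have to be found in the camera images.
- plug_1: Smallest of 4 loose brass cock plugs, upright on its narrow end: taper 30 mm high, 19 mm across at the foot, 26 at the top; then a round collar 40 across, 5 thick; then the tee head, a flat bar 32 long, 10 thick, 26 high, to grip across its thickness. About 160 g. Origin: centre of the foot; z up; x along the tee head (and the slot through the taper), either way round.
- plug_2: Second smallest of 4 loose brass cock plugs, upright on its narrow end: taper 37 mm high, 24 mm across at the foot, 33 at the top; then a round collar 47 across, 5 thick; then the tee head, a flat bar 39 long, 11 thick, 26 high, to grip across its thickness. About 260 g. Origin: centre of the foot; z up; x along the tee head (and the slot through the taper), either way round.
- plug_3: Second largest of 4 loose brass cock plugs, upright on its narrow end: taper 45 mm high, 30 mm across at the foot, 41 at the top; then a round collar 55 across, 5 thick; then the tee head, a flat bar 47 long, 12 thick, 26 high, to grip across its thickness. About 420 g. Origin: centre of the foot; z up; x along the tee head (and the slot through the taper), either way round.
- plug_4: Largest of 4 loose brass cock plugs, upright on its narrow end: taper 54 mm high, 37 mm across at the foot, 50 at the top; then a round collar 64 across, 5 thick; then the tee head, a flat bar 56 long, 14 thick, 26 high, to grip across its thickness. About 650 g. Origin: centre of the foot; z up; x along the tee head (and the slot through the taper), either way round.
- cock_body_1: Smallest of 4 iron cock bodies, immovable: round barrel 46 mm across, 40 high, open on top, pipe ends on two sides (80 over the ends). Tapered bore 28.4 across at the rim, 30 deep; takes plug_1: its foot enters with 5 mm to spare all round, home it has 1 mm play and its origin is 10 mm above this one. Origin: centre of the underside; z up; x along the pipe.
- cock_body_2: Second smallest of 4 iron cock bodies, immovable: round barrel 53 mm across, 47 high, open on top, pipe ends on two sides (100 over the ends). Tapered bore 35.4 across at the rim, 37 deep; takes plug_2: its foot enters with 6 mm to spare all round, home it has 1 mm play and its origin is 10 mm above this one. Origin: centre of the underside; z up; x along the pipe.
- cock_body_3: Second largest of 4 iron cock bodies, immovable: round barrel 61 mm across, 55 high, open on top, pipe ends on two sides (122 over the ends). Tapered bore 43.4 across at the rim, 45 deep; takes plug_3: its foot enters with 7 mm to spare all round, home it has 1 mm play and its origin is 10 mm above this one. Origin: centre of the underside; z up; x along the pipe.
- cock_body_4: Largest of 4 iron cock bodies, immovable: round barrel 70 mm across, 64 high, open on top, pipe ends on two sides (148 over the ends). Tapered bore 52.4 across at the rim, 54 deep; takes plug_4: its foot enters with 8 mm to spare all round, home it has 1 mm play and its origin is 10 mm above this one. Origin: centre of the underside; z up; x along the pipe.
Not all that is in view belongs to the job. What is shaped like the plug_1 but purple or red is not meant.

How it is judged:
By the outcome, as a careful person would: the job done as asked, in the order asked, and still so for the second after the job is handed in, with the robot touching nothing.
It also fails if it takes over 115 s, if anything falls off the work surface, if the arm or the gripper's body presses on something with over 40 N, if the wrist force passes 120 N, or if a joint passes its speed limit or range.

## Working session

There is one attempt and no reset: what is moved stays moved. The work goes in short steps, Python scripts to look and compute and a tool call to move; the robot and the scene stay as the last step left them, time stands still between calls to the robot, and variables do not carry over. Pictures are saved under pics/ and viewed, at most 14 in all, crops included, and the job is handed in when it is done.

```bash
mkdir -p pics; python3 - <<'E'
from station import ctrl, eyes
import cv2, numpy as np
o=ctrl.get_obs(); print({k:np.round(v,3) for k,v in o.items()}, ctrl.tip_extent)
for n in ("top","side"):
    c=eyes.camera(n); cv2.imwrite(f"pics/{n}0.png",c["pixels"]); print(n,c["fx"],c["fy"],c["cx"],c["cy"],[k for k in c]); print(np.round(c["extrinsics"],3))
E
```

```text
{'time_s': np.float64(0.0), 'qpos': array([ 1.186,  0.301,  1.522, -0.   ,  1.321, -0.067]), 'joint_vel': array([ 0.   , -0.001, -0.001, -0.   , -0.001,  0.001]), 'tau': array([ 0.0000e+00, -5.3180e+01, -3.5274e+01,  7.1000e-02,  2.4000e-02,
       -0.0000e+00]), 'ee_pos': array([0.172, 0.522, 0.227]), 'eef_rot': array([-3.14 , -0.   ,  2.824]), 'force': array([0.999, 0.35 , 0.053]), 'moment': array([ 0.007, -0.013, -0.015]), 'grip_force': np.float64(0.0), 'grip_width': np.float64(0.094)} 0.022
top 474.38798020898616 474.38798020898616 281.6015402403744 206.2231384147189 ['pixels', 'fx', 'fy', 'cx', 'cy', 'extrinsics']
[[ 0.013  0.985 -0.173  0.296]
 [-1.     0.014  0.002  0.051]
 [ 0.004  0.173  0.985  1.205]
 [ 0.     0.     0.     1.   ]]
side 403.97121676352305 403.97121676352305 278.8031667074366 208.6868735592482 ['pixels', 'fx', 'fy', 'cx', 'cy', 'extrinsics']
[[ 0.942  0.122 -0.313  0.162]
 [-0.336  0.321 -0.885 -0.942]
 [-0.007  0.939  0.343  0.42 ]
 [ 0.     0.     0.     1.   ]]
```

View pics/top0.png

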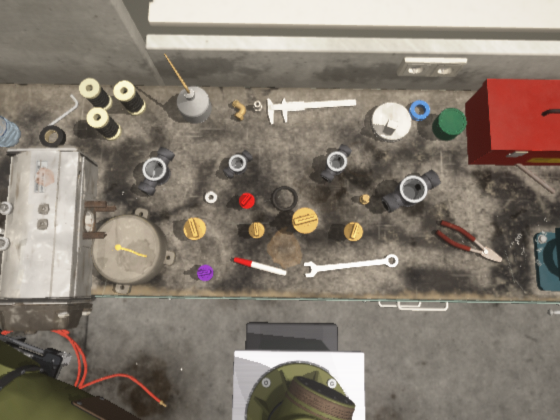

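View pics/side0.png

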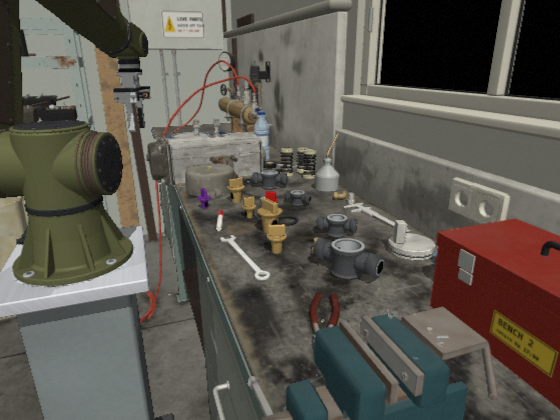

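The four brass plugs sit at about (195,229), (257,230), (305,221) and (354,231). The purple (205,272) and red (247,201) lookalikes are excluded, and the small brass bits at (238,110) and (365,199) aren't plugs. The bodies are at (155,168), (237,163), (337,160) and (413,188). I'll enlarge this area to confirm.

```bash
python3 - <<'E'
import cv2, numpy as np
im=cv2.imread("pics/top0.png")
a=cv2.resize(im[140:220,130:445],None,fx=2.5,fy=2.5,interpolation=cv2.INTER_CUBIC)
b=cv2.resize(im[190:285,170:380],None,fx=3.75,fy=3.75,interpolation=cv2.INTER_CUBIC)
b=b[:, :787]; a=a[:, :787]
cv2.imwrite("pics/crop0.png",np.vstack([a,b]))
hsv=cv2.cvtColor(im,cv2.COLOR_BGR2HSV)
m=cv2.inRange(hsv,(12,110,70),(30,255,255)); m[:190]=0
n,l,s,c=cv2.connectedComponentsWithStats(m)
for i in range(1,n):
    if s[i,4]>60: print(s[i],c[i].round(1))
E
```

```text
[292 208  26  26 542] [304.4 220.4]
[183 218  23  22 394] [194.2 228.4]
[248 222  17  17 215] [256.1 229.8]
[344 222  19  19 282] [352.8 231. ]
[115 245  32  12  76] [127.7 250.1]
```

View pics/crop0.png

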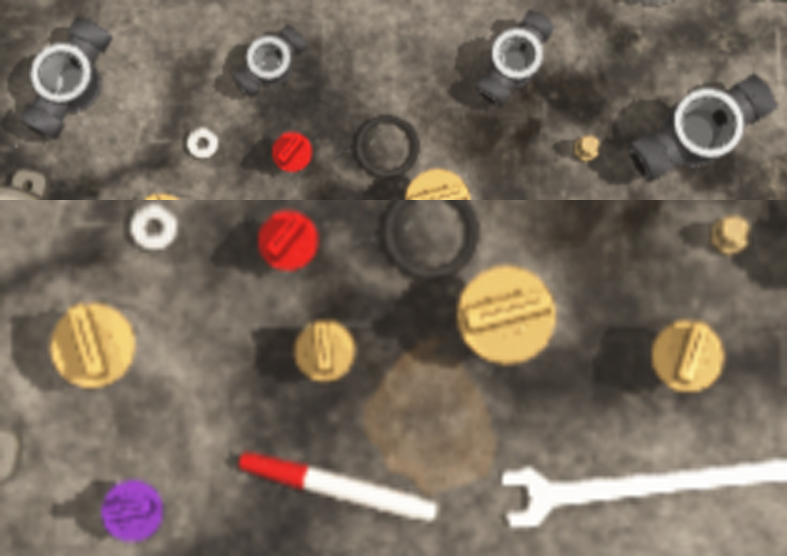

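Sizes confirm the match. Plugs: plug_4 (304,220), plug_3 (194,228), plug_2 (353,231), plug_1 (256,230). Bodies: 4 (413,188), 3 (155,168), 2 (337,160), 1 (237,163). Next I'll compute coarse positions.

```bash
cat > h.py <<'E'
import cv2, numpy as np
from station import ctrl, eyes
from scipy.spatial.transform import Rotation as R
def ray(c,uv,z):
    u,v=uv; E=c["extrinsics"]
    d=E[:3,:3]@np.array([(u-c["cx"])/c["fx"],-(v-c["cy"])/c["fy"],-1]); o=E[:3,3]
    return o+d*(z-o[2])/d[2]
def proj(c,p):
    E=c["extrinsics"]; q=E[:3,:3].T@(np.asarray(p)-E[:3,3])
    return np.array([c["cx"]+c["fx"]*q[0]/-q[2], c["cy"]-c["fy"]*q[1]/-q[2]])
def state(): 
    o=ctrl.get_obs(); return o["ee_pos"],o["eef_rot"]
def move(p,yaw):
    "tool-axes delta to position p, tool x yaw (tool down), nearest half turn"
    e,r=state(); M=R.from_euler("xyz",r).as_matrix()
    T=R.from_euler("xyz",[np.pi,0,yaw]).as_matrix()
    rv=R.from_matrix(M.T@T).as_rotvec()
    return np.round(M.T@(np.asarray(p)-e),4), np.round(rv,3)
E
python3 - <<'E'
from h import *
c=eyes.camera("top"); im=c["pixels"]
hsv=cv2.cvtColor(im,cv2.COLOR_BGR2HSV)
for k,(uv,z) in {"p4":((304.4,220.4),.059),"p3":((194.2,228.4),.05),"p1":((256.1,229.8),.035),"p2":((352.8,231),.042)}.items(): print(k,ray(c,uv,z).round(3))
for k,(uv,z) in {"b4":((413,188),.064),"b3":((155,168),.055),"b1":((237,163),.04),"b2":((337,160),.047)}.items():
    u,v=uv; w=im[v-20:v+20,u-20:u+20]
    m=((w.min(2)>185)).astype(np.uint8); n,l,s,ce=cv2.connectedComponentsWithStats(m); i=1+s[1:,4].argmax()
    ys,xs=np.where(l==i); (cx,cy),(a,b),_=cv2.fitEllipse(cv2.convexHull(np.c_[xs,ys].astype(np.int32)))
    print(k,ray(c,(u-20+cx,v-20+cy),z).round(3),a,b)
print(move([.4,0,.25],0))
w=eyes.camera("wrist"); print(w["fx"],w["cx"],w["cy"]);
e,r=state(); M=R.from_euler("xyz",r).as_matrix()
print((M.T@(w["extrinsics"][:3,3]-e)).round(3),(M.T@w["extrinsics"][:3,:3]).round(3))
E
```

```text
p4 [ 0.464 -0.007  0.059]
p3 [0.441 0.262 0.05 ]
p1 [0.442 0.112 0.035]
p2 [ 0.441 -0.128  0.042]
b4 [ 0.546 -0.274  0.064] 25.545806884765625 27.159454345703125
b3 [0.59  0.369 0.055] 21.644786834716797 22.96209144592285
b1 [0.612 0.164 0.04 ] 15.291272163391113 16.119396209716797
b2 [ 0.618 -0.088  0.047] 18.56018829345703 19.288494110107422
(array([-0.38  , -0.4248, -0.0226]), array([-0.000e+00,  1.000e-03,  2.824e+00]))
302.9945773659947 279.86306874994585 208.88129931382772
[ 0.069 -0.    -0.158] [[ 0.001  0.971  0.237]
 [ 1.    -0.    -0.   ]
 [-0.     0.237 -0.971]]
```

```bash
python3 -c "
from h import *
print(move([.43,.27,.2],3.43))"
```

```text
(array([-0.3241, -0.159 ,  0.0272]), array([-0.001, -0.   , -0.606]))
```

Units first: shifts go in shares of 500 mm and turns go in shares of 360 degrees. So -0.0405 m is -0.081, -0.02 m is -0.04, -0.15 rad is -0.0239.

hand_motion(plan=[[[-0.081,-0.04,0.0068],[0,0,0]],[[-0.081,-0.04,0.0068],[0,0,0]],[[-0.081,-0.04,0.0068],[0,0,0]],[[-0.081,-0.04,0.0068],[0,0,0]],[[-0.081,-0.04,0.0068],[0,0,0]],[[-0.081,-0.04,0.0068],[0,0,0]],[[-0.081,-0.04,0.0068],[0,0,0]],[[-0.081,-0.04,0.0068],[0,0,0]],[[0,0,0],[0,0,-0.0239]],[[0,0,0],[0,0,-0.0239]]], jaw=0.04, grip_force=30)

```text
time_s: 1.2
ee_pos: [0.4304, 0.2681, 0.1999]
eef_rot: [-3.141, -0.001, 3.127]
force: [0.1, -1.0, 0.3]
grip_width: 0.0401
grip_force: 0.0
```

hand_motion(plan=[[[0,0,0],[0,0,-0.0239]],[[0,0,0],[0,0,-0.0239]],[[0,0,0],[0,0,0]],[[0,0,0],[0,0,0]]])

```text
time_s: 1.6
ee_pos: [0.4296, 0.2692, 0.2002]
eef_rot: [-3.142, -0.0, -2.864]
force: [-0.3, 0.5, -0.2]
grip_width: 0.0401
grip_force: 0.0
```

```bash
python3 - <<'E'
from h import *
c=eyes.camera("wrist"); cv2.imwrite("pics/w1.png",c["pixels"]); np.save("w1.npy",c["extrinsics"])
for p in ([.441,.262,.05],[.59,.369,.055]): print(proj(c,p))
E
```

```text
[270.03848731 211.24803519]
[324.01270222 355.37626675]
```

View pics/w1.png

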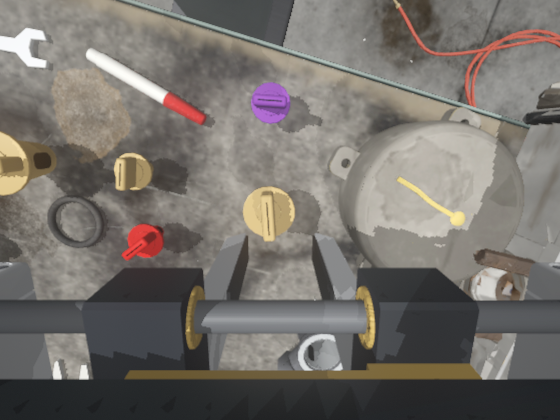

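Collar of plug_3 is at (269,212), matching the top-view prediction, with the tee bar running nearly vertically in the image. Next I'll measure the bar.

```bash
cat >> h.py <<'E'
def crop(c,uv,n,name,k=8):
    u,v=map(int,uv); cv2.imwrite(name,cv2.resize(c["pixels"][v-n:v+n,u-n:u+n],None,fx=k,fy=k,interpolation=cv2.INTER_CUBIC))
def tee(c,guess,zc):
    "brass plug: collar centre from hull ellipse; bar = bright top face at zc+.026"
    u,v=proj(c,guess).astype(int); n=45
    y0,x0=max(v-n,0),max(u-n,0); w=c["pixels"][y0:v+n,x0:u+n]
    m=cv2.inRange(cv2.cvtColor(w,cv2.COLOR_BGR2HSV),(12,90,60),(32,255,255))
    _,l,s,_=cv2.connectedComponentsWithStats(m); m=(l==1+s[1:,4].argmax())
    ys,xs=np.where(m); g=cv2.GaussianBlur(w,(3,3),0)[...,2].astype(float)
    return m,g,x0,y0
E
python3 - <<'E'
from h import *
c=eyes.camera("wrist"); m,g,x0,y0=tee(c,[.441,.262,.05],.05)
v=g[m]; print(np.percentile(v,[5,20,35,50,65,80,95]))
crop(c,(269,212),35,"pics/p3.png",8)
E
```

```text
[160.65 178.   181.   182.   182.   193.4  215.  ]
```

View pics/p3.png

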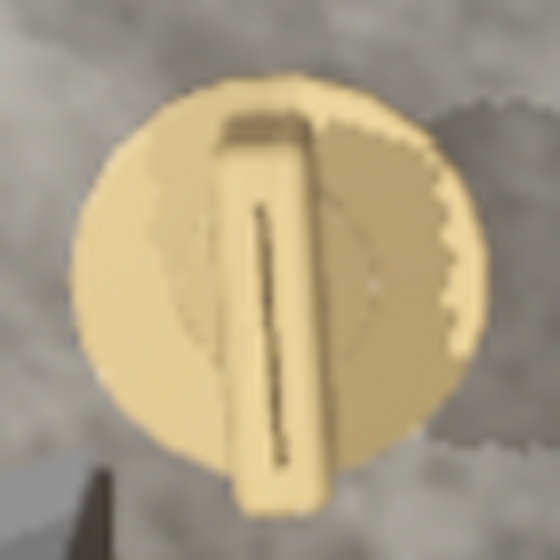

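The crop shows the tee's groove from (266.4,202.6) to (269.3,235.1) in image pixels, with the top-face centre at (268.3,218.3).

```bash
cat >> h.py <<'E'
def bar(c,cen,a,b,z,tcpz):
    P=ray(c,cen,z); A=ray(c,a,z); B=ray(c,b,z); t=np.arctan2(*(A-B)[1::-1])
    _,r=state(); t+=np.pi*round((r[2]-t)/np.pi)
    print(P.round(4),round(t,3),*move([P[0],P[1],tcpz],t))
E
python3 - <<'E'
from h import *
c=eyes.camera("wrist")
print(ray(c,(269,211.5),.05))
bar(c,(268.25,218.25),(266.4,202.6),(269.3,235.1),.076,.077)
E
```

```text
[0.44160031 0.26106504 0.05      ]
[0.4417 0.2613 0.076 ] -2.786 [-0.0094 -0.011   0.1232] [-0.    -0.    -0.076]
```

Scaled: 0.04 m is 0.08, 0.025 m is 0.05, -0.076 rad is -0.0121.

hand_motion(plan=[[[-0.0188,-0.022,0],[0,0,0]],[[0,0,0],[0,0,-0.0121]],[[0,0,0.08],[0,0,0]],[[0,0,0.08],[0,0,0]],[[0,0,0.05],[0,0,0]],[[0,0,0.036],[0,0,0]],[[0,0,0],[0,0,0]],[[0,0,0],[0,0,0]]])

```text
time_s: 2.55
ee_pos: [0.4424, 0.2611, 0.0777]
eef_rot: [-3.142, 0.0, -2.784]
force: [-0.0, 0.7, 0.7]
grip_width: 0.0397
grip_force: 0.0
```

hand_motion(plan=[[[0,0,0],[0,0,0]],[[0,0,0],[0,0,0]],[[0,0,0],[0,0,0]],[[0,0,0],[0,0,0]],[[0,0,0],[0,0,0]]], jaw=0, grip_force=40)

```text
time_s: 3.05
ee_pos: [0.4419, 0.2614, 0.0776]
eef_rot: [3.142, 0.001, -2.783]
force: [0.2, -0.2, 3.3]
grip_width: 0.0118
grip_force: 39.9
```

Scaled: -0.04 m is -0.08, -0.02 m is -0.04, 0.15 rad is 0.0239.

hand_motion(plan=[[[0,0,-0.04],[0,0,0]],[[0,0,-0.08],[0,0,0]],[[0,0,-0.08],[0,0,0]],[[0,0,-0.04],[0,0,0]],[[0,0,0],[0,0,0.0239]],[[0,0,0],[0,0,0.0239]],[[0,0,0],[0,0,0.0239]],[[0,0,0],[0,0,0.0239]],[[0,0,0],[0,0,0.0239]],[[0,0,0],[0,0,0.0239]]])

```text
time_s: 4.05
ee_pos: [0.4414, 0.2611, 0.1967]
eef_rot: [-3.14, -0.001, 2.594]
force: [0.0, -0.3, -4.3]
grip_width: 0.0115
grip_force: 39.9
```

```bash
python3 -c "
from h import *
print(move([.551,.305,.2],2.59),ctrl.get_obs()['qpos'].round(2))"
```

```text
(array([-0.0707,  0.0945, -0.0035]), array([-0.001, -0.001,  0.004])) [ 0.46  0.25  1.66  0.    1.23 -0.56]
```

Scaled: 0.032 m is 0.064, 0.031 m is 0.062.

hand_motion(plan=[[[-0.048,0.064,0],[0,0,0]],[[-0.048,0.064,0],[0,0,0]],[[-0.046,0.062,0],[0,0,0]],[[0,0,0],[0,0,0]],[[0,0,0],[0,0,0]]])

```text
time_s: 4.55
ee_pos: [0.5513, 0.3059, 0.1957]
eef_rot: [-3.139, -0.002, 2.6]
force: [-0.4, -0.7, -4.0]
grip_width: 0.0117
grip_force: 40.0
```

```bash
python3 - <<'E'
from h import *
c=eyes.camera("wrist"); p=proj(c,[.59,.369,.055]); print(p)
u,v=map(int,p); u0,v0=max(u-80,0),max(v-70,0); print(u0,v0)
cv2.imwrite("pics/b3.png",cv2.resize(c["pixels"][v0:v0+140,u0:u0+160],None,fx=4,fy=4,interpolation=cv2.INTER_CUBIC))
E
```

```text
[353.45126336 205.86808762]
273 135
```

View pics/b3.png

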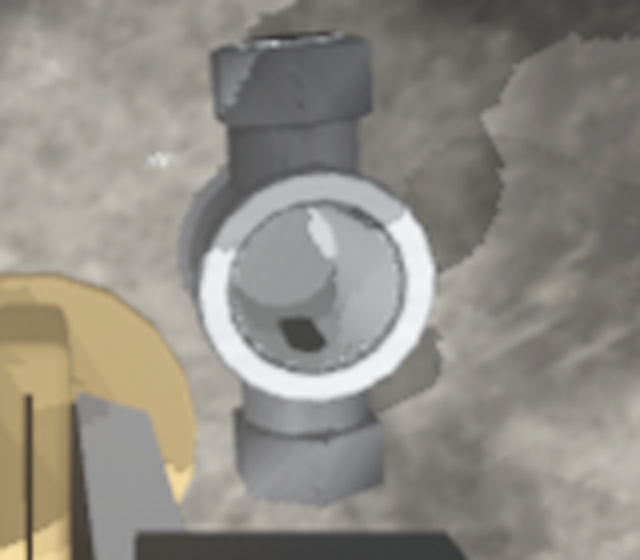

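Body_3's rim is centred at about (352.3,206.5), with the pipe ends at (346,156) and (350.3,248.8).

```bash
python3 - <<'E'
from h import *
c=eyes.camera("wrist")
P=ray(c,(352.25,206.5),.055)
bar(c,(352.25,206.5),(346,156.2),(350.3,248.8),.03,.2)
A,B=ray(c,(346,156.2),.03),ray(c,(350.3,248.8),.03); t=np.arctan2(*(A-B)[1::-1]); print(P,(A+B)/2, t)
_,r=state();print(r); print(move([P[0],P[1],.155],t))
E
```

```text
[0.5981 0.3699 0.03  ] 2.699 [-0.0075  0.0793 -0.0031] [-0.001 -0.001 -0.099]
[0.58992712 0.36770039 0.055     ] [0.59353753 0.36732144 0.03      ] 2.698754289110297
[-3.14070995e+00 -6.28867094e-04  2.59989847e+00]
(array([-0.0017,  0.0733,  0.0419]), array([-0.001, -0.001, -0.099]))
```

```bash
python3 - <<'E'
from h import *
c=eyes.camera("top"); im=c["pixels"]
# dark pipe mask per body in top image
for k,(P,L,z) in {"b3":([.590,.368],.122,.03),"b1":([.612,.164],.08,.022),"b2":([.618,-.088],.1,.025),"b4":([.546,-.274],.148,.035)}.items():
    P=np.array(P); s=[]
    g=cv2.GaussianBlur(im,(3,3),0).astype(float); hs=cv2.cvtColor(im,cv2.COLOR_BGR2HSV)
    for t in np.arange(0,np.pi,np.pi/90):
        d=np.array([np.cos(t),np.sin(t)]); v=[]
        for q in (-1,1):
            for f in (.36,.42,.48):
                for wd in (-.006,-0.003,0,.003,.006):
                    p=P+q*f*L*d+wd*np.array([-d[1],d[0]]); u=proj(c,[*p,z]); v.append(cv2.getRectSubPix(im,(1,1),tuple(map(float,u))).ravel())
        v=np.array(v,float); s.append((v[:,0].mean()-v[:,2].mean(),v.mean(),t))  # blueness, brightness
    s=np.array(s); i=np.argsort(-s[:,0])[:8]; j=np.argsort(s[:,1])[:6]
    print(k,"blue",s[i][:,[0,2]].round(2).tolist(),"\n dark",s[j][:,1:].round(2).tolist())
A,B=ray(c,(166,154.8),.03),ray(c,(146.8,188),.03); print(np.arctan2(*(A-B)[1::-1])+np.pi)
cv2.imwrite("pics/t2.png",im)
E
```

```text
b3 blue [[-7.97, 1.64], [-8.0, 1.68], [-8.77, 1.71], [-9.1, 1.61], [-10.73, 1.75], [-11.03, 1.57], [-13.37, 1.78], [-13.67, 1.54]] 
 dark [[62.8, 1.71], [63.34, 1.68], [63.56, 1.75], [63.8, 1.64], [64.77, 1.78], [64.79, 1.61]]
b1 blue [[-4.23, 2.37], [-4.27, 2.41], [-4.37, 2.27], [-4.37, 2.34], [-4.4, 2.44], [-4.4, 2.3], [-4.43, 2.2], [-4.43, 2.23]] 
 dark [[66.86, 1.43], [66.9, 1.4], [66.96, 1.47], [67.11, 1.5], [67.24, 1.36], [67.48, 1.54]]
b2 blue [[-4.2, 2.44], [-4.23, 2.55], [-4.23, 2.51], [-4.27, 2.48], [-4.3, 2.62], [-4.37, 2.65], [-4.37, 2.41], [-4.4, 2.58]] 
 dark [[78.42, 1.22], [78.44, 1.19], [78.71, 1.15], [78.93, 1.26], [79.01, 0.38], [79.03, 0.35]]
b4 blue [[-3.87, 1.99], [-3.9, 2.23], [-3.9, 1.95], [-3.93, 2.06], [-3.93, 2.27], [-3.97, 2.02], [-3.97, 2.09], [-4.03, 2.13]] 
 dark [[80.28, 1.82], [80.61, 1.78], [80.7, 1.85], [81.56, 1.88], [82.13, 2.3], [82.28, 1.75]]
2.678847582050663
```

Scaled: 0.036 m is 0.072, -0.001 m is -0.002, -0.09 rad is -0.0143.

hand_motion(plan=[[[-0.002,0.072,0],[0,0,0]],[[-0.002,0.072,0],[0,0,0]],[[0,0,0],[0,0,-0.0143]],[[0,0,0],[0,0,0]],[[0,0,0],[0,0,0]]])

```text
time_s: 5.2
ee_pos: [0.5899, 0.3663, 0.1977]
eef_rot: [3.142, 0.0, 2.687]
force: [0.4, -0.3, -4.9]
grip_width: 0.012
grip_force: 40.0
```

```bash
python3 - <<'E'
from h import *
print(move([.590,.368,.0876],2.69))
E
```

```text
(array([0.0007, 0.0015, 0.1101]), array([ 0.   ,  0.   , -0.003]))
```

Scaled: 0.03 m is 0.06, 0.02 m is 0.04.

hand_motion(plan=[[[0.0014,0.003,0.04],[0,0,0]],[[0,0,0.06],[0,0,0]],[[0,0,0.04],[0,0,0]],[[0,0,0.02],[0,0,0]],[[0,0,0.01],[0,0,0]],[[0,0,0.01],[0,0,0]],[[0,0,0.01],[0,0,0]]])

```text
time_s: 5.9
ee_pos: [0.5908, 0.3685, 0.1032]
eef_rot: [3.14, 0.001, 2.689]
force: [-0.2, 0.7, -4.4]
grip_width: 0.0114
grip_force: 40.0
```

hand_motion(plan=[[[0,0,0.01],[0,0,0]],[[0,0,0.01],[0,0,0]],[[0,0,0],[0,0,0]]])

```text
time_s: 6.2
ee_pos: [0.5902, 0.3682, 0.0914]
eef_rot: [-3.141, -0.001, 2.69]
force: [-0.1, 0.0, -5.0]
grip_width: 0.0116
grip_force: 40.0
```

Scaled: 0.002 m is 0.004, 0.001 m is 0.002.

hand_motion(plan=[[[0,0,0.004],[0,0,0]],[[0,0,0.002],[0,0,0]],[[0,0,0],[0,0,0]],[[0,0,0],[0,0,0]]])

```text
time_s: 6.6
ee_pos: [0.5905, 0.3684, 0.0894]
eef_rot: [3.141, 0.0, 2.69]
force: [0.3, 0.0, -4.7]
grip_width: 0.012
grip_force: 40.0
```

Scaled: 0.001 m is 0.002.

hand_motion(plan=[[[0,0,0.002],[0,0,0]],[[0,0,0.002],[0,0,0]],[[0,0,0.002],[0,0,0]],[[0,0,0],[0,0,0]]])

```text
time_s: 7.0
ee_pos: [0.5906, 0.3684, 0.0877]
eef_rot: [3.141, 0.001, 2.69]
force: [-4.0, -3.9, 7.1]
grip_width: 0.0119
grip_force: 40.0
```

Scaled: -0.04 m is -0.08, -0.03 m is -0.06.

hand_motion(plan=[[[0,0,0],[0,0,0]],[[0,0,0],[0,0,0]],[[0,0,0],[0,0,0]],[[0,0,-0.02],[0,0,0]],[[0,0,-0.06],[0,0,0]],[[0,0,-0.08],[0,0,0]],[[0,0,-0.06],[0,0,0]],[[0,0,0],[0,0,0]]], jaw=0.035, grip_force=40)

```text
time_s: 7.8
ee_pos: [0.5917, 0.3691, 0.2024]
eef_rot: [3.135, 0.005, 2.69]
force: [-0.1, 0.3, 0.9]
grip_width: 0.0351
grip_force: 0.0
```

```bash
python3 - <<'E'
from h import *
c=eyes.camera("wrist"); p=proj(c,[.59,.368,.065]); print(p)
crop(c,p,50,"pics/b3home.png",6)
print(move([.44,.14,.18],-2.94))
E
```

```text
[277.2501305 204.0262896]
(array([ 0.0361, -0.2718,  0.0181]), array([ 0.003,  0.004, -0.653]))
```

View pics/b3home.png

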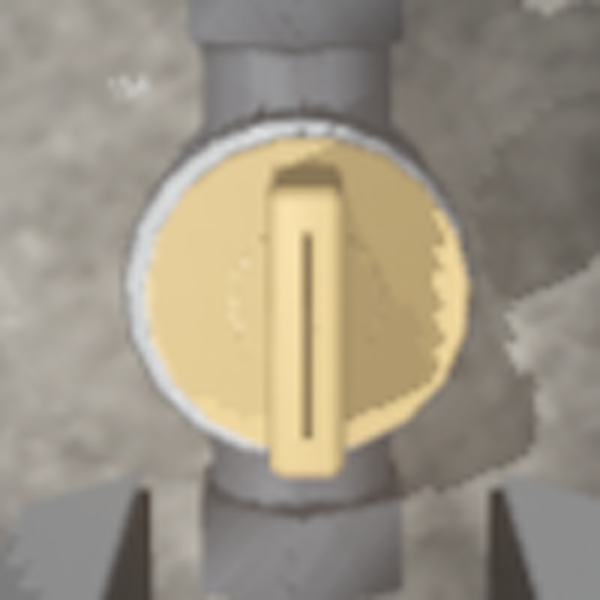

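plug_3 is home with its collar flat and its tee on the pipe axis, both near image column 277. Next is plug_1.

Scaled: -0.0453 m is -0.0906, 0.006 m is 0.012, -0.15 rad is -0.0239.

hand_motion(plan=[[[0.012,-0.0906,0.006],[0,0,0]],[[0.012,-0.0906,0.006],[0,0,0]],[[0.012,-0.0906,0.006],[0,0,0]],[[0.012,-0.0906,0.006],[0,0,0]],[[0.012,-0.0906,0.006],[0,0,0]],[[0.012,-0.0906,0.006],[0,0,0]],[[0,0,0],[0,0,-0.0239]],[[0,0,0],[0,0,-0.0239]],[[0,0,0],[0,0,-0.0239]],[[0,0,0],[0,0,-0.0239]]])

```text
time_s: 8.85
ee_pos: [0.4389, 0.1393, 0.1774]
eef_rot: [-3.141, -0.001, -2.987]
force: [-0.7, 0.2, 0.2]
grip_width: 0.0352
grip_force: 0.0
```

hand_motion(plan=[[[0,0,0],[0,0,-0.008]],[[0,0,0],[0,0,0]],[[0,0,0],[0,0,0]]])

```text
time_s: 9.15
ee_pos: [0.4391, 0.1395, 0.1777]
eef_rot: [-3.142, -0.001, -2.945]
force: [-0.3, -0.1, 0.1]
grip_width: 0.0353
grip_force: 0.0
```

```bash
python3 - <<'E'
from h import *
c=eyes.camera("wrist"); p=proj(c,[.442,.112,.05]); print(p.astype(int))
crop(c,p,30,"pics/p1.png",8)
E
```

```text
[251 205]
```

View pics/p1.png

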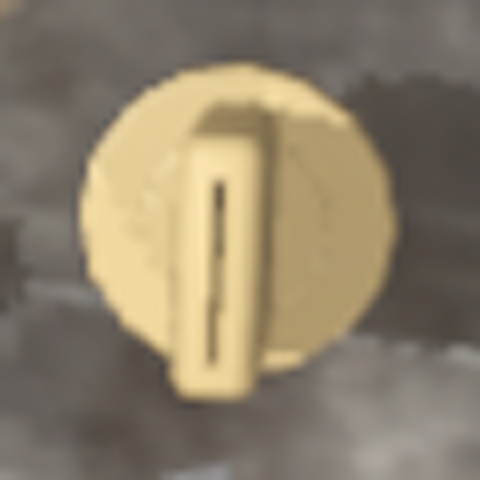

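The groove of plug_1 runs (248.4,197.9)–(247.4,220.2), the top centre is (248.1,208.4) and the collar centre (250.7,202.1).

```bash
python3 - <<'E'
from h import *
c=eyes.camera("wrist")
print(ray(c,(250.7,202.1),.035))
bar(c,(248.1,208.4),(248.4,197.9),(247.4,220.2),.061,.0625)
E
```

```text
[0.44239169 0.11010332 0.035     ]
[0.4427 0.1101 0.061 ] -3.013 [ 0.0023 -0.0295  0.1155] [-0.    -0.001  0.068]
```

Scaled: 0.04 m is 0.08, -0.0295 m is -0.059, 0.068 rad is 0.0108.

hand_motion(plan=[[[0.0046,-0.059,0],[0,0,0]],[[0,0,0],[0,0,0.0108]],[[0,0,0.08],[0,0,0]],[[0,0,0.08],[0,0,0]],[[0,0,0.04],[0,0,0]],[[0,0,0.031],[0,0,0]],[[0,0,0],[0,0,0]],[[0,0,0],[0,0,0]]])

```text
time_s: 10.05
ee_pos: [0.4431, 0.1102, 0.0631]
eef_rot: [-3.142, -0.0, -3.012]
force: [0.9, -0.5, 0.5]
grip_width: 0.0351
grip_force: 0.0
```

hand_motion(plan=[[[0,0,0],[0,0,0]],[[0,0,0],[0,0,0]],[[0,0,0],[0,0,0]],[[0,0,0],[0,0,0]],[[0,0,0],[0,0,0]]], jaw=0, grip_force=30)

```text
time_s: 10.55
ee_pos: [0.4431, 0.1102, 0.0631]
eef_rot: [3.142, 0.001, -3.011]
force: [-0.7, -0.1, 5.5]
grip_width: 0.0099
grip_force: 30.0
```

Scaled: -0.045 m is -0.09, -0.03 m is -0.06, 0.15 rad is 0.0239.

hand_motion(plan=[[[0,0,-0.06],[0,0,0]],[[0,0,-0.09],[0,0,0]],[[0,0,-0.09],[0,0,0]],[[0,0,0],[0,0,0.0239]],[[0,0,0],[0,0,0.0239]],[[0,0,0],[0,0,0.0239]],[[0,0,0],[0,0,0.0239]],[[0,0,0],[0,0,0.0239]],[[0,0,0],[0,0,0.0239]],[[0,0,0],[0,0,0.0064]]])

```text
time_s: 11.55
ee_pos: [0.4427, 0.1101, 0.1825]
eef_rot: [-3.141, -0.0, 2.326]
force: [-0.3, 0.3, -2.8]
grip_width: 0.0097
grip_force: 30.0
```

```bash
python3 -c "
from h import *
print(move([.561,.116,.18],2.33),ctrl.get_obs()['qpos'].round(2))"
```

```text
(array([-0.0768,  0.0901,  0.0024]), array([-0.001, -0.   , -0.004])) [ 0.16  0.14  1.83 -0.    1.18 -0.59]
```

hand_motion(plan=[[[-0.0512,0.06,0],[0,0,0]],[[-0.0512,0.06,0],[0,0,0]],[[-0.0512,0.06,0],[0,0,0]],[[0,0,0],[0,0,0]],[[0,0,0],[0,0,0]]])

```text
time_s: 12.05
ee_pos: [0.5607, 0.1165, 0.1817]
eef_rot: [-3.14, -0.001, 2.332]
force: [0.4, 0.2, -1.7]
grip_width: 0.01
grip_force: 30.0
```

```bash
python3 - <<'E'
from h import *
c=eyes.camera("wrist"); p=proj(c,[.612,.164,.04]); print(p)
u,v=map(int,p); u0,v0=max(u-60,0),max(v-50,0); print(u0,v0)
cv2.imwrite("pics/b1.png",cv2.resize(c["pixels"][v0:v0+100,u0:u0+120],None,fx=6,fy=6,interpolation=cv2.INTER_CUBIC))
E
```

```text
[349.09102548 205.83790019]
289 155
```

View pics/b1.png

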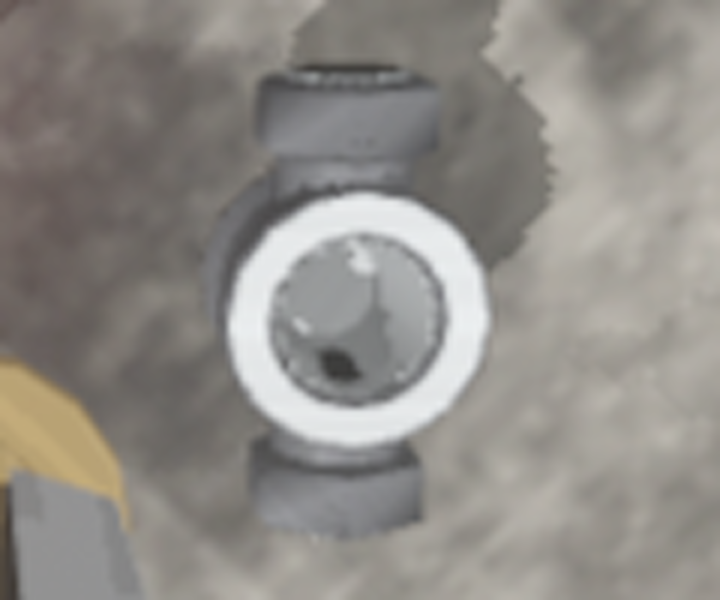

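Body_1's rim is centred at (348.9,208), with the pipe ends at (347.3,173.8) and (345.1,236.2).

```bash
python3 - <<'E'
from h import *
c=eyes.camera("wrist")
P=ray(c,(348.9,208),.04)
for z in (.018,.025):
    A,B=ray(c,(347.3,173.8),z),ray(c,(345.1,236.2),z); t=np.arctan2(*(A-B)[1::-1]); print(P,(A+B)/2,t, np.linalg.norm(A-B))
P[:2]=(P[:2]+[.612,.164])/2
_,r=state();print(r,P); print(move([P[0],P[1],.0731],t))
E
```

```text
[0.61335078 0.16238821 0.04      ] [0.61673461 0.1617549  0.018     ] 2.3498609163715596 0.06996418814473317
[0.61335078 0.16238821 0.04      ] [0.61447956 0.16185447 0.025     ] 2.3498609163715583 0.06844585460516141
[-3.14097047e+00 -4.16878195e-04  2.33191457e+00] [0.61267539 0.16319411 0.04      ]
(array([-0.0025,  0.0702,  0.1095]), array([-0.001, -0.   , -0.018]))
```

Scaled: 0.035 m is 0.07, -0.0015 m is -0.003, -0.018 rad is -0.0029.

hand_motion(plan=[[[-0.003,0.07,0],[0,0,0]],[[-0.003,0.07,0],[0,0,0]],[[0,0,0],[0,0,-0.0029]],[[0,0,0],[0,0,0]],[[0,0,0],[0,0,0]]])

```text
time_s: 12.65
ee_pos: [0.613, 0.1623, 0.1831]
eef_rot: [-3.141, 0.0, 2.349]
force: [-0.6, -1.3, -1.1]
grip_width: 0.0095
grip_force: 30.0
```

```bash
python3 -c "
from h import *
print(move([.613,.1628,.0731],2.35))"
```

```text
(array([0.0004, 0.0004, 0.11  ]), array([-0.   ,  0.   , -0.001]))
```

Scaled: 0.03 m is 0.06, 0.025 m is 0.05.

hand_motion(plan=[[[0.0008,0.0008,0.04],[0,0,0]],[[0,0,0.06],[0,0,0]],[[0,0,0.05],[0,0,0]],[[0,0,0.02],[0,0,0]],[[0,0,0.01],[0,0,0]],[[0,0,0.01],[0,0,0]],[[0,0,0.01],[0,0,0]],[[0,0,0.01],[0,0,0]],[[0,0,0],[0,0,0]]])

```text
time_s: 13.55
ee_pos: [0.6136, 0.1633, 0.0774]
eef_rot: [-3.141, -0.0, 2.35]
force: [-0.9, 0.6, -2.7]
grip_width: 0.0098
grip_force: 30.0
```

Scaled: 0.002 m is 0.004, 0.001 m is 0.002.

hand_motion(plan=[[[0,0,0.004],[0,0,0]],[[0,0,0.002],[0,0,0]],[[0,0,0.002],[0,0,0]],[[0,0,0],[0,0,0]]])

```text
time_s: 13.95
ee_pos: [0.614, 0.163, 0.0739]
eef_rot: [-3.142, 0.0, 2.35]
force: [0.1, -3.1, -0.5]
grip_width: 0.0099
grip_force: 30.0
```

hand_motion(plan=[[[0,0,0.001],[0,0,0]],[[0,0,0.001],[0,0,0]],[[0,0,0],[0,0,0]]])

```text
time_s: 14.25
ee_pos: [0.614, 0.163, 0.0732]
eef_rot: [-3.142, 0.001, 2.35]
force: [-1.6, -5.6, 3.5]
grip_width: 0.0099
grip_force: 30.0
```

Scaled: -0.04 m is -0.08, -0.03 m is -0.06.

hand_motion(plan=[[[0,0,0.001],[0,0,0]],[[0,0,0],[0,0,0]],[[0,0,0],[0,0,0]],[[0,0,0],[0,0,0]],[[0,0,-0.02],[0,0,0]],[[0,0,-0.06],[0,0,0]],[[0,0,-0.08],[0,0,0]],[[0,0,-0.06],[0,0,0]],[[0,0,0],[0,0,0]]], jaw=0.035, grip_force=30)

```text
time_s: 15.15
ee_pos: [0.6153, 0.1637, 0.1879]
eef_rot: [3.135, 0.004, 2.35]
force: [0.9, -0.1, -0.1]
grip_width: 0.0348
grip_force: 0.0
```

```bash
python3 - <<'E'
from h import *
c=eyes.camera("wrist"); p=proj(c,[.613,.163,.05]); print(p)
u,v=map(int,p); a=c["pixels"][v-40:v+40,u-45:u+45]
cv2.imwrite("pics/b1home.png",cv2.resize(a,None,fx=6,fy=6,interpolation=cv2.INTER_CUBIC))
print(move([.44,-.10,.19],2.91))
E
```

```text
[276.98993807 203.81015024]
(array([-0.0649, -0.3093, -0.006 ]), array([ 0.003,  0.003, -0.56 ]))
```

View pics/b1home.png

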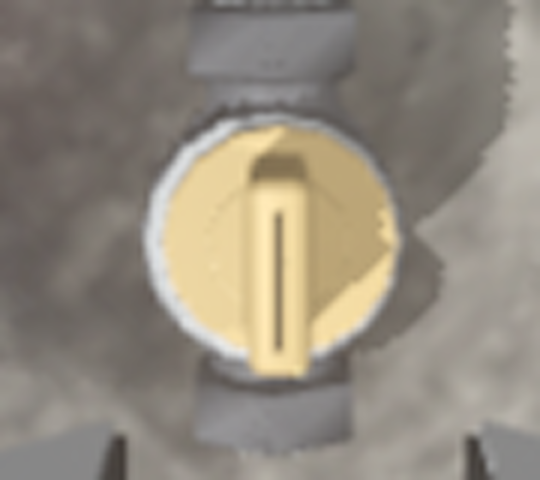

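plug_1 is home and aligned. One frame will cover plug_2 and plug_4.

Scaled: -0.048 m is -0.096, -0.0073 m is -0.0146, -0.15 rad is -0.0239.

hand_motion(plan=[[[-0.0146,-0.096,0],[0,0,0]],[[-0.0146,-0.096,0],[0,0,0]],[[-0.0146,-0.096,0],[0,0,0]],[[-0.0146,-0.096,0],[0,0,0]],[[-0.0146,-0.096,0],[0,0,0]],[[-0.0146,-0.096,0],[0,0,0]],[[0,0,0],[0,0,-0.0239]],[[0,0,0],[0,0,-0.0239]],[[0,0,0],[0,0,-0.0239]],[[0,0,0],[0,0,-0.0175]]])

```text
time_s: 16.2
ee_pos: [0.4391, -0.0702, 0.1814]
eef_rot: [3.141, -0.002, 2.915]
force: [-0.1, -0.2, -0.4]
grip_width: 0.0349
grip_force: 0.0
```

hand_motion(plan=[[[0,0,0],[0,0,0]],[[0,0,0],[0,0,0]]])

```text
time_s: 16.4
ee_pos: [0.4394, -0.0701, 0.1817]
eef_rot: [3.142, -0.001, 2.906]
force: [-0.1, 0.9, -1.1]
grip_width: 0.0346
grip_force: 0.0
```

```bash
python3 - <<'E'
from h import *
c=eyes.camera("wrist"); o=[]
for g in ([.441,-.128,.055],[.464,-.007,.07]):
    u,v=map(int,proj(c,g)); print(u-33,v-33); o.append(c["pixels"][v-33:v+33,u-33:u+33])
cv2.imwrite("pics/p24.png",cv2.resize(np.hstack(o),None,fx=6,fy=6,interpolation=cv2.INTER_CUBIC))
E
```

```text
189 190
319 188
```

View pics/p24.png

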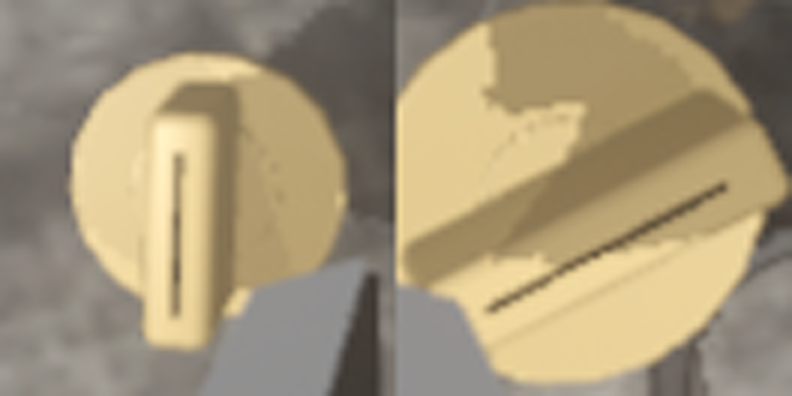

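plug_2's groove runs (218.8,215.5)–(218.2,242.8). plug_4's runs (374.2,218.8)–(334.3,239.8).

```bash
python3 - <<'E'
from h import *
c=eyes.camera("wrist")
bar(c,(218.8,228.7),(218.8,215.5),(218.2,242.8),.068,.0695)
bar(c,(354.25,229.3),(374.2,218.8),(334.3,239.8),.085,.0865)
E
```

```text
[ 0.4423 -0.1298  0.068 ] 2.838 [-0.0166 -0.0574  0.1125] [ 0.    -0.001  0.069]
[ 0.4662 -0.0091  0.085 ] 1.854 [-0.0118  0.0656  0.0955] [-0.    -0.     1.054]
```

Scaled: 0.04 m is 0.08, -0.0287 m is -0.0574, 0.069 rad is 0.011.

hand_motion(plan=[[[-0.0166,-0.0574,0],[0,0,0]],[[-0.0166,-0.0574,0],[0,0,0]],[[0,0,0],[0,0,0.011]],[[0,0,0.08],[0,0,0]],[[0,0,0.08],[0,0,0]],[[0,0,0.04],[0,0,0]],[[0,0,0.025],[0,0,0]],[[0,0,0],[0,0,0]],[[0,0,0],[0,0,0]]])

```text
time_s: 17.4
ee_pos: [0.4431, -0.13, 0.0706]
eef_rot: [-3.142, 0.001, 2.84]
force: [-0.8, -0.2, -0.3]
grip_width: 0.0347
grip_force: 0.0
```

hand_motion(plan=[[[0,0,0],[0,0,0]],[[0,0,0],[0,0,0]],[[0,0,0],[0,0,0]],[[0,0,0],[0,0,0]],[[0,0,0],[0,0,0]]], jaw=0, grip_force=35)

```text
time_s: 17.9
ee_pos: [0.4429, -0.13, 0.0702]
eef_rot: [-3.142, 0.001, 2.841]
force: [-0.9, 0.0, 5.0]
grip_width: 0.0109
grip_force: 35.0
```

Scaled: -0.045 m is -0.09, -0.03 m is -0.06, 0.15 rad is 0.0239.

hand_motion(plan=[[[0,0,-0.06],[0,0,0]],[[0,0,-0.09],[0,0,0]],[[0,0,-0.09],[0,0,0]],[[0,0,0],[0,0,0.0239]],[[0,0,0],[0,0,0.0239]],[[0,0,0],[0,0,0.0016]],[[0,0,0],[0,0,0]]])

```text
time_s: 18.6
ee_pos: [0.4424, -0.1298, 0.1894]
eef_rot: [-3.141, -0.001, 2.535]
force: [1.1, -0.8, -3.4]
grip_width: 0.0106
grip_force: 35.0
```

```bash
python3 -c "
from h import *
print(move([.578,-.145,.19],2.53))"
```

```text
(array([-0.12  ,  0.0649, -0.0008]), array([-0.   , -0.001,  0.005]))
```

Scaled: -0.04 m is -0.08, 0.0216 m is 0.0432.

hand_motion(plan=[[[-0.08,0.0432,0],[0,0,0]],[[-0.08,0.0432,0],[0,0,0]],[[-0.08,0.0432,0],[0,0,0]],[[0,0,0],[0,0,0]],[[0,0,0],[0,0,0]]])

```text
time_s: 19.1
ee_pos: [0.5779, -0.1455, 0.1882]
eef_rot: [-3.141, -0.003, 2.534]
force: [0.1, 0.2, -2.0]
grip_width: 0.0108
grip_force: 35.0
```

```bash
python3 - <<'E'
from h import *
c=eyes.camera("wrist"); p=proj(c,[.618,-.088,.047]); print(p)
u,v=map(int,p); u0,v0=max(u-60,0),max(v-60,0); print(u0,v0)
cv2.imwrite("pics/b2.png",cv2.resize(c["pixels"][v0:v0+120,u0:u0+120],None,fx=5,fy=5,interpolation=cv2.INTER_CUBIC))
E
```

```text
[349.19585397 205.34909868]
289 145
```

View pics/b2.png

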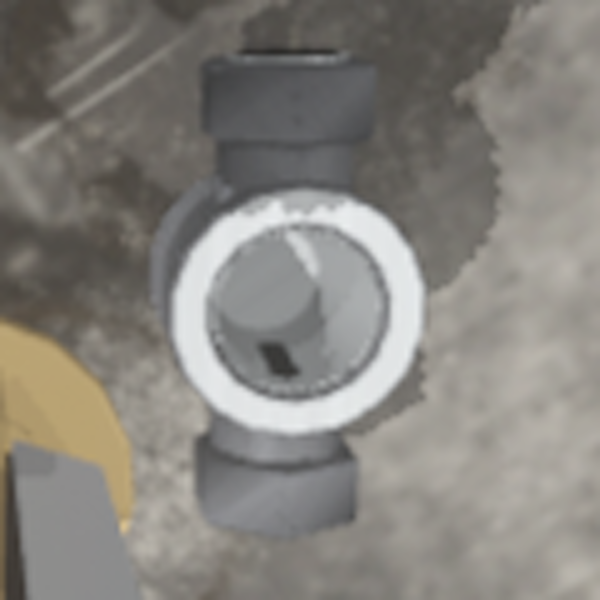

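Body_2's rim is centred at (348.7,207.2), with the pipe ends at (346.9,165) and (344.5,241.6).

```bash
python3 - <<'E'
from h import *
c=eyes.camera("wrist")
P=ray(c,(348.7,207.2),.047)
A,B=ray(c,(346.9,165),.025),ray(c,(344.5,241.6),.025); t=np.arctan2(*(A-B)[1::-1]); print(P,(A+B)/2,t)
P[:2]=(2*P[:2]+[.618,-.088])/3
print(P, move([P[0],P[1],.0802],t))
E
```

```text
[ 0.61929868 -0.08947652  0.047     ] [ 0.62200288 -0.08934885  0.025     ] 2.5544999493827953
[ 0.61886579 -0.08898434  0.047     ] (array([-0.0019,  0.0702,  0.1094]), array([-0.   , -0.001, -0.022]))
```

Scaled: 0.035 m is 0.07, -0.001 m is -0.002, -0.022 rad is -0.0035.

hand_motion(plan=[[[-0.002,0.07,0],[0,0,0]],[[-0.002,0.07,0],[0,0,0]],[[0,0,0],[0,0,-0.0035]],[[0,0,0],[0,0,0]],[[0,0,0],[0,0,0]]])

```text
time_s: 19.7
ee_pos: [0.6192, -0.0901, 0.1902]
eef_rot: [-3.142, 0.0, 2.552]
force: [-0.1, -0.3, -2.2]
grip_width: 0.0107
grip_force: 35.0
```

```bash
python3 -c "
from h import *
print(move([.6189,-.0892,.0802],2.555))"
```

```text
(array([0.0007, 0.0006, 0.11  ]), array([-0.   ,  0.   , -0.003]))
```

Units first: shifts go in shares of 500 mm and turns go in shares of 360 degrees. So 0.03 m is 0.06, 0.025 m is 0.05.

hand_motion(plan=[[[0.0006,0.0006,0.04],[0,0,0]],[[0,0,0.06],[0,0,0]],[[0,0,0.05],[0,0,0]],[[0,0,0.02],[0,0,0]],[[0,0,0.01],[0,0,0]],[[0,0,0.01],[0,0,0]],[[0,0,0.01],[0,0,0]],[[0,0,0.01],[0,0,0]],[[0,0,0],[0,0,0]]])

```text
time_s: 20.6
ee_pos: [0.6196, -0.089, 0.0844]
eef_rot: [-3.141, -0.0, 2.553]
force: [-0.5, -0.7, -2.0]
grip_width: 0.0106
grip_force: 35.0
```

hand_motion(plan=[[[0,0,0.004],[0,0,0]],[[0,0,0.002],[0,0,0]],[[0,0,0.002],[0,0,0]],[[0,0,0.001],[0,0,0]],[[0,0,0],[0,0,0]]])

```text
time_s: 21.1
ee_pos: [0.6198, -0.089, 0.0803]
eef_rot: [3.142, 0.0, 2.553]
force: [0.4, -0.4, -2.2]
grip_width: 0.0109
grip_force: 35.0
```

Scaled: 0.0005 m is 0.001.

hand_motion(plan=[[[0,0,0.001],[0,0,0]],[[0,0,0.001],[0,0,0]],[[0,0,0],[0,0,0]]])

```text
time_s: 21.4
ee_pos: [0.62, -0.0891, 0.0803]
eef_rot: [3.141, 0.001, 2.553]
force: [-2.9, -0.4, 7.0]
grip_width: 0.0102
grip_force: 35.0
```

Scaled: -0.04 m is -0.08, -0.03 m is -0.06.

hand_motion(plan=[[[0,0,0],[0,0,0]],[[0,0,0],[0,0,0]],[[0,0,0],[0,0,0]],[[0,0,-0.02],[0,0,0]],[[0,0,-0.06],[0,0,0]],[[0,0,-0.08],[0,0,0]],[[0,0,-0.06],[0,0,0]],[[0,0,0],[0,0,0]],[[0,0,0],[0,0,0]]], jaw=0.04, grip_force=45)

```text
time_s: 22.3
ee_pos: [0.6198, -0.089, 0.1899]
eef_rot: [3.141, 0.001, 2.553]
force: [0.5, -0.5, -0.2]
grip_width: 0.0399
grip_force: 0.0
```

```bash
python3 - <<'E'
from h import *
c=eyes.camera("wrist"); u,v=map(int,proj(c,[.619,-.089,.057]))
cv2.imwrite("pics/b2home.png",c["pixels"][v-40:v+40,u-45:u+45])
print(move([.4662,-.0091,.2],1.854))
E
```

```text
(array([ 0.1718, -0.0187, -0.0112]), array([-0.001, -0.001,  0.699]))
```

Scaled: 0.043 m is 0.086, -0.0047 m is -0.0094, 0.14 rad is 0.0223.

hand_motion(plan=[[[0.086,-0.0094,-0.006],[0,0,0]],[[0.086,-0.0094,-0.006],[0,0,0]],[[0.086,-0.0094,-0.006],[0,0,0]],[[0.086,-0.0094,-0.006],[0,0,0]],[[0,0,0],[0,0,0.0223]],[[0,0,0],[0,0,0.0223]],[[0,0,0],[0,0,0.0223]],[[0,0,0],[0,0,0.0223]],[[0,0,0],[0,0,0.0223]],[[0,0,0],[0,0,0]]])

```text
time_s: 23.35
ee_pos: [0.4659, -0.0091, 0.2002]
eef_rot: [-3.14, -0.001, 1.85]
force: [0.4, 1.3, 0.5]
grip_width: 0.0405
grip_force: 0.0
```

```bash
python3 - <<'E'
from h import *
c=eyes.camera("wrist"); g=[.465,-.008,.07]; u,v=map(int,proj(c,g)); print(u-45,v-45); o=cv2.resize(c["pixels"][v-45:v+45,u-45:u+45],None,fx=4,fy=4,interpolation=cv2.INTER_CUBIC)
b=cv2.resize(cv2.imread("pics/b2home.png"),(405,360),interpolation=cv2.INTER_CUBIC)
cv2.imwrite("pics/p4.png",np.hstack([o,b]))
E
```

```text
234 160
```

View pics/p4.png

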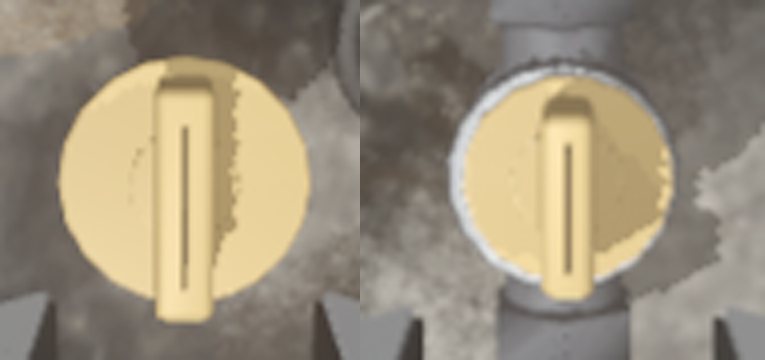

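plug_2 is home. plug_4's groove is vertical at column 280.2, rows 191–232, so the tool is aligned with it.

```bash
python3 - <<'E'
from h import *
c=eyes.camera("wrist")
bar(c,(280.1,211.9),(280.2,191.2),(280.2,232.5),.085,.0865)
print(ray(c,(234+46.1,160+44.8),.059))
E
```

```text
[ 0.4659 -0.0101  0.085 ] 1.857 [-0.001  -0.0003  0.114 ] [-0.001 -0.001  0.   ]
[ 0.46561165 -0.00933899  0.059     ]
```

Scaled: 0.04 m is 0.08, 0.02 m is 0.04.

hand_motion(plan=[[[-0.001,0,0.08],[0,0,0]],[[0,0,0.08],[0,0,0]],[[0,0,0.04],[0,0,0]],[[0,0,0.027],[0,0,0]],[[0,0,0],[0,0,0]],[[0,0,0],[0,0,0]]])

```text
time_s: 24.05
ee_pos: [0.4665, -0.0096, 0.088]
eef_rot: [-3.141, -0.0, 1.855]
force: [0.9, 0.6, 1.0]
grip_width: 0.0397
grip_force: 0.0
```

hand_motion(plan=[[[0,0,0],[0,0,0]],[[0,0,0],[0,0,0]],[[0,0,0],[0,0,0]],[[0,0,0],[0,0,0]],[[0,0,0],[0,0,0]]], jaw=0, grip_force=50)

```text
time_s: 24.55
ee_pos: [0.4666, -0.0096, 0.088]
eef_rot: [3.141, 0.0, 1.853]
force: [-0.2, -0.3, 2.9]
grip_width: 0.0137
grip_force: 50.0
```

Scaled: -0.045 m is -0.09, -0.03 m is -0.06, -0.125 rad is -0.0199.

hand_motion(plan=[[[0,0,-0.06],[0,0,0]],[[0,0,-0.09],[0,0,0]],[[0,0,-0.09],[0,0,0]],[[0,0,0],[0,0,-0.0199]],[[0,0,0],[0,0,-0.0199]],[[0,0,0],[0,0,0]],[[0,0,0],[0,0,0]]])

```text
time_s: 25.25
ee_pos: [0.4661, -0.0096, 0.2072]
eef_rot: [-3.141, -0.001, 2.099]
force: [0.5, -0.8, -5.6]
grip_width: 0.0137
grip_force: 49.9
```

```bash
python3 -c "
from h import *
print(move([.62,-.231,.21],2.1))"
```

```text
(array([-0.2688,  0.0213, -0.0031]), array([-0.001, -0.001, -0.001]))
```

Scaled: -0.04 m is -0.08, -0.038 m is -0.076.

hand_motion(plan=[[[-0.06,0.004,0],[0,0,0]],[[-0.08,0.006,0],[0,0,0]],[[-0.08,0.006,0],[0,0,0]],[[-0.08,0.006,0],[0,0,0]],[[-0.08,0.006,0],[0,0,0]],[[-0.08,0.006,0],[0,0,0]],[[-0.076,0.006,0],[0,0,0]],[[0,0,0],[0,0,0]],[[0,0,0],[0,0,0]],[[0,0,0],[0,0,0]]])

```text
time_s: 26.25
ee_pos: [0.6193, -0.2297, 0.2073]
eef_rot: [-3.141, -0.001, 2.102]
force: [-0.5, -0.1, -5.6]
grip_width: 0.0139
grip_force: 50.0
```

```bash
python3 - <<'E'
from h import *
c=eyes.camera("wrist"); p=proj(c,[.546,-.274,.064]); print(p)
u,v=map(int,p); u0,v0=max(u-85,0),max(v-70,0); print(u0,v0)
cv2.imwrite("pics/b4.png",cv2.resize(c["pixels"][v0:v0+140,u0:u0+180],None,fx=4,fy=4,interpolation=cv2.INTER_CUBIC))
E
```

```text
[196.46606004 205.31574651]
111 135
```

View pics/b4.png

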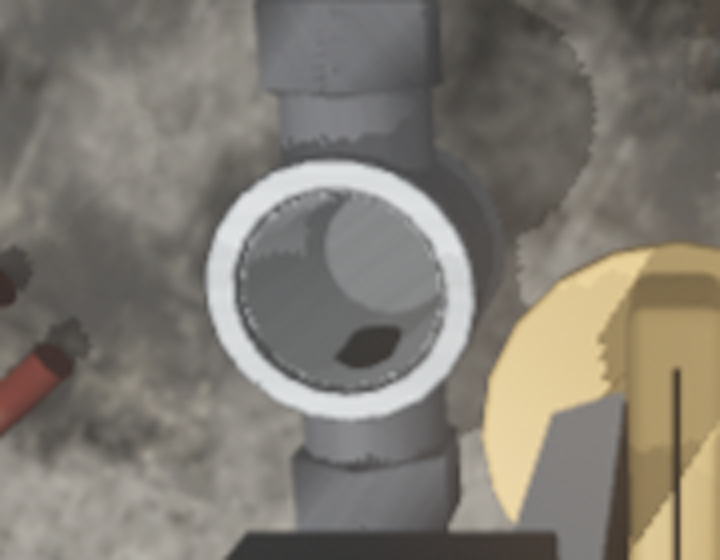

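Body_4's rim is centred at (196.3,207.4). The pipe axis runs through (198.4,147.5)–(205,257.5), and the necks at (200,162.5)–(204.3,242.5).

```bash
python3 - <<'E'
from h import *
c=eyes.camera("wrist")
P=ray(c,(196.25,207.4),.064)
for a,b in (((198.4,147.5),(205,257.5)),((200,162.5),(204.25,242.5))):
    A,B=ray(c,a,.034),ray(c,b,.034); t=np.arctan2(*(A-B)[1::-1]); print(P,(A+B)/2,t)
P[:2]=(2*P[:2]+[.546,-.274])/3
print(P, move([P[0],P[1],.098],t))
E
```

```text
[ 0.54693185 -0.27616966  0.064     ] [ 0.5473499  -0.28091462  0.034     ] 2.1004178045667254
[ 0.54693185 -0.27616966  0.064     ] [ 0.54708797 -0.27954146  0.034     ] 2.094036228802677
[ 0.54662123 -0.27544644  0.064     ] (array([-0.0026, -0.086 ,  0.11  ]), array([ 0.   , -0.   ,  0.009]))
```

Yaw is 2.10, as held. Moving over the bore.

Scaled: -0.043 m is -0.086, -0.0013 m is -0.0026, 0.003 rad is 0.0005.

hand_motion(plan=[[[-0.0026,-0.086,0],[0,0,0]],[[-0.0026,-0.086,0],[0,0,0]],[[0,0,0],[0,0,0.0005]],[[0,0,0],[0,0,0]],[[0,0,0],[0,0,0]]])

```text
time_s: 26.85
ee_pos: [0.5474, -0.2756, 0.2082]
eef_rot: [3.141, 0.001, 2.1]
force: [0.6, -0.9, -6.6]
grip_width: 0.0139
grip_force: 50.0
```

```bash
python3 -c "
from h import *
print(move([.5467,-.2755,.098],2.099))"
```

```text
(array([ 0.0005, -0.0006,  0.1102]), array([0.001, 0.001, 0.001]))
```

Scaled: 0.03 m is 0.06, 0.02 m is 0.04.

hand_motion(plan=[[[0.0006,-0.0006,0.04],[0,0,0]],[[0,0,0.06],[0,0,0]],[[0,0,0.04],[0,0,0]],[[0,0,0.02],[0,0,0]],[[0,0,0.02],[0,0,0]],[[0,0,0.01],[0,0,0]],[[0,0,0.01],[0,0,0]],[[0,0,0.01],[0,0,0]],[[0,0,0],[0,0,0]]])

```text
time_s: 27.75
ee_pos: [0.5463, -0.2761, 0.1024]
eef_rot: [-3.141, -0.0, 2.1]
force: [0.1, -0.4, -6.1]
grip_width: 0.0137
grip_force: 50.0
```

hand_motion(plan=[[[0,0,0.002],[0,0,0]],[[0,0,0.002],[0,0,0]],[[0,0,0.002],[0,0,0]],[[0,0,0.001],[0,0,0]],[[0,0,0],[0,0,0]]])

```text
time_s: 28.25
ee_pos: [0.5464, -0.2762, 0.0992]
eef_rot: [-3.142, -0.0, 2.1]
force: [-0.8, 0.2, -5.9]
grip_width: 0.0137
grip_force: 50.0
```

hand_motion(plan=[[[0,0,0.002],[0,0,0]],[[0,0,0.001],[0,0,0]],[[0,0,0.001],[0,0,0]],[[0,0,0],[0,0,0]]])

```text
time_s: 28.65
ee_pos: [0.5467, -0.2764, 0.0981]
eef_rot: [3.141, 0.001, 2.1]
force: [-2.1, 0.1, 5.2]
grip_width: 0.0134
grip_force: 50.0
```

Home contact. I'll release and retreat, then check numerically because only the view budget is left: collar centre versus rim, and the groove direction.

Scaled: -0.04 m is -0.08, -0.03 m is -0.06.

hand_motion(plan=[[[0,0,0],[0,0,0]],[[0,0,0],[0,0,0]],[[0,0,0],[0,0,0]],[[0,0,-0.02],[0,0,0]],[[0,0,-0.06],[0,0,0]],[[0,0,-0.08],[0,0,0]],[[0,0,-0.06],[0,0,0]],[[0,0,0],[0,0,0]],[[0,0,0],[0,0,0]],[[0,0,0],[0,0,0]]], jaw=0.04, grip_force=45)

```text
time_s: 29.65
ee_pos: [0.5461, -0.276, 0.2062]
eef_rot: [-3.141, -0.002, 2.1]
force: [-0.2, 0.1, -0.6]
grip_width: 0.04
grip_force: 0.0
```

```bash
python3 - <<'E'
from h import *
def brass(c,g,z,n):
    u,v=map(int,proj(c,[*g,z])); w=c["pixels"][v-n:v+n,u-n:u+n]
    m=cv2.inRange(cv2.cvtColor(w,cv2.COLOR_BGR2HSV),(12,90,60),(32,255,255))
    _,l,s,ce=cv2.connectedComponentsWithStats(m); i=1+s[1:,4].argmax()
    k=s[i]; cen=(u-n+k[0]+k[2]/2-.5, v-n+k[1]+k[2]/2-.5)  # top-left anchored circle
    return ray(c,cen,z).round(4), k
c=eyes.camera("wrist"); print("wrist b4",brass(c,[.5467,-.276],.069,45))
c=eyes.camera("top")
for k,(g,z) in {"b4":([.5467,-.276],.069),"b1":([.613,.163],.045),"b2":([.619,-.089],.052),"b3":([.590,.368],.06)}.items(): print(k,brass(c,g,z,18))
E
```

```text
wrist b4 (array([ 0.5416, -0.2582,  0.069 ]), array([ 38,  15,  26,  61, 623], dtype=int32))
b4 (array([ 0.5462, -0.2798,  0.069 ]), array([  5,   4,  31,  32, 727], dtype=int32))
b1 (array([0.6148, 0.1657, 0.045 ]), array([ 10,  11,  15,  16, 193], dtype=int32))
b2 (array([ 0.6191, -0.0861,  0.052 ]), array([  8,   9,  19,  19, 271], dtype=int32))
b3 (array([0.5936, 0.3712, 0.06  ]), array([  7,   7,  22,  23, 379], dtype=int32))
```

```bash
python3 - <<'E'
from h import *
c=eyes.camera("wrist"); n=50; u,v=map(int,proj(c,[.5467,-.276,.069])); w=c["pixels"][v-n:v+n,u-n:u+n]
m=cv2.inRange(cv2.cvtColor(w,cv2.COLOR_BGR2HSV),(8,55,30),(35,255,255))
m=cv2.morphologyEx(m,cv2.MORPH_OPEN,np.ones((3,3)))
_,l,s,_=cv2.connectedComponentsWithStats(m); k=s[1+s[1:,4].argmax()]; print(k,u-n,v-n)
L,R_=u-n+k[0],u-n+k[0]+k[2]-1; y=v-n+k[1]+k[2]/2
A,B=ray(c,(L-.5,y),.067),ray(c,(R_+.5,y),.067); print((A+B)/2,np.linalg.norm(A-B))
# groove: darkest column on tee top, per row
g=cv2.cvtColor(w,cv2.COLOR_BGR2GRAY).astype(float); pc=proj(c,[.5467,-.276,.095])-[u-n,v-n]; x=int(pc[0]); print(pc)
r=[]
for yy in range(int(pc[1])-16,int(pc[1])+17):
    seg=g[yy,x-5:x+6]; d=seg.max()-seg; r.append((yy,x-5+(d**4*np.arange(11)).sum()/(d**4).sum(), seg.min()))
a=np.array(r); print(np.polyfit(a[8:26,0],a[8:26,1],1), a[::4].round(1).tolist())
E
```

```text
[  19   20   63   66 3109] 230 156
[ 0.54690578 -0.2780123   0.067     ] 0.06358086417051671
[50.88238013 56.60532182]
[4.33244932e-04 4.99920647e+01] [[40.0, 50.0, 148.0], [44.0, 50.0, 148.0], [48.0, 50.0, 149.0], [52.0, 50.0, 150.0], [56.0, 50.0, 151.0], [60.0, 50.0, 151.0], [64.0, 50.0, 151.0], [68.0, 50.0, 151.0], [72.0, 50.0, 151.0]]
```

```bash
python3 -c "
from station import ctrl
print(ctrl.hand_in())"
```

```text
the job is handed in; nothing more can be done
None
```

All four plugs are home in their own bodies, collars on the rims and tee heads in line with the pipes, and the job was handed in at about 30 s; plugs 1–3 were checked by picture, plug_4 by measurement only because the picture limit was used up.

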